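# Clear the switch, load the stirrer and throw its lever-lock toggle

## Task

Someone has parked the white plastic bottle where the stirrer's switch lever has to swing. Stand that bottle upright in the middle of the stirrer's round plate and let go; then switch on: lift the lever's spring-loaded locking collar, swing the lever all the way over to the other side and let the collar drop home again. Never force the lever past its lock, do not tip the bottle, and leave the timer and the other glassware and bottles standing where they are.

Things in the scene. Friction and masses are not known exactly. Their poses are not given: they have to be found in the camera images.
- switch_box: Fixed grey box, x -65..55, y -50..50 mm, 50 mm high, yaw varies. Origin on the worktop; x = the way the lever must be thrown, y parallel to its hinge, z up. Hinge axis at x = 30, z = 40 mm. Two steel arc cheeks (lock gates, at y -14..-8 and 8..14 mm, 50 mm radius about the hinge, so up to z = 90 mm) stand on top. Small black cable gland at the -x end.
- toggle (a joint): Lever angle, rad: 0 = leaning 0.62 from upright to the box's -x (start), 0.62 = upright, 1.24 = leaning 0.62 to +x (fully thrown, end stop). Steel stem 12 mm thick, 15 mm ball on top, 126 mm long from the hinge. With the collar down in either end notch only about 0.09 rad of play; with it lifted the lever turns lightly, and let go it stays or falls outwards.
- collar (a joint): How far the locking collar is lifted along the stem, m: 0 = down (home; locks the lever at either end), 0.016 = upper stop. A spring pushes it down with 4 N at 0, 8 N at 0.016. Its two feet clear the cheeks when it is lifted 9 mm or more; between the notches it rides on them at about 8 mm.
- collar_grip (a point): Middle of the collar: black ribbed sleeve on the stem, 28 mm diameter, 40 mm long. On the stem's axis, 74 mm from the hinge axis with the collar down; moves with it; its z points outwards along the lever, its y along the hinge. Fingers closing along the hinge (box y), tool straight down, can pinch it and let it pivot between them.
- bottle: Loose white plastic screw-cap bottle, 130 mm high, 62 mm in diameter up to the shoulder, which narrows to a ribbed cap 33 mm in diameter that takes up the top 20 mm. Origin at the centre of its underside, z up; starts upright on the worktop close by the switch box's +x end, in the lever's way. 0.25 to 0.45 kg.
- stirrer: Low white stirrer fixed to the worktop, 124 x 124 mm, with a round plate on top. Origin on the worktop under its centre, z up; a black knob is on its -x side.
- stirrer_plate (a point): Centre of the stirrer's flat round plate, on its top face, 49 mm above the worktop; the plate is 116 mm in diameter.
- dropper: Bystander: small amber dropper bottle, 35 mm in diameter, 104 mm high; origin under its centre.
- small_flask: Bystander: small conical glass flask, 59 mm in diameter, 105 mm high; origin under its centre.
- acid_bottle: Bystander: amber screw-cap bottle, 70 mm in diameter, 155 mm high; origin under its centre.
- timer: Bystander: bench timer lying on its back, 72 x 62 x 20 mm; origin under its centre.
Things that resemble listed ones, but are neither listed nor needed, are in the scene too. Leave any green look-alike of the bottle alone.

How it is judged:
By the outcome, as a careful person would: the job done as asked, in the order asked, and still so for the second after the job is handed in, with the robot touching nothing.
It also fails if it takes over 59 s, if anything falls off the work surface, if the arm or the gripper's body presses on something with over 40 N, if the wrist force passes 120 N, or if a joint passes its speed limit or range.

## Robot

A 6-joint arm with a two-finger parallel gripper is mounted at the origin on a cart in front of the work surface, level with it; the furniture and walls round the work are solid. World frame = base frame: x ahead of the robot, y to its left, z up, the work surface at z = 0. Lengths are in m, angles in rad, forces in N, time in s.
With the tool pointing down it reaches from about 0.425 to 0.95 m from the base axis. Payload 3.5 kg.
Tool frame: the origin (TCP) lies at the very end of the fingers, on their centre line; the grasp point (between the pads) lies ctrl.pinch_z behind it (ctrl.pinch_z is the distance from the TCP to the grasp point, in m); z points along the fingers, y is the line along which they close (so a half turn about z gives the same grasp; the last joint's range is limited). The gripper opens to 85 mm and grips with 20 to 120 N. Pads are 22 mm wide; open, the fingers measure 114 mm over their backs; the gripper's body (76 mm by 85 mm) begins 54 mm behind the grasp point. The pads swing forward as they close: fully open they stand 13 mm farther back than shut.
Start: joints at [1.179, 0.286, 1.577, -0, 1.279, -0.15], TCP at [0.162, 0.655, 0.231] pointing down, gripper open.
Joint ranges: [-2.77, 2.77], [-0.9, 2.22], [0.21, 2.48], [-1.53, 4.67], [0.24, 2.81], [-2.84, 2.84]. Speed limits (rad/s): [2.79, 2.79, 3.14, 3.14, 3.14, 3.14].

## Interface

Orientations are given as a unit quaternion [x, y, z, w].
In Python, from plant import ctrl gives the robot as it stands.
- The arm moves only by the tool hand_motion, called after ">>>" as name(argument=value, ...), one argument or row to a line, values as JSON. Schema: {"type":"object","properties":{"plan":{"type":"array","items":{"type":"object","properties":{"trans":{"type":"array","items":{"type":"number"},"minItems":3,"maxItems":3},"turn_vec":{"type":"array","items":{"type":"number"},"minItems":3,"maxItems":3},"jaw":{"type":"number"}},"additionalProperties":false,"required":["jaw"]},"minItems":1,"maxItems":10},"squeeze":{"type":"number"},"only":{"type":"string"},"quiet":{"type":"boolean"},"lines":{"type":"string"}},"required":["plan"],"additionalProperties":false}. plan is a list of rows, 1 to 10 of them, each an object with the fields trans (a list: dx, dy, dz in m), turn_vec (a list: a rotation vector rx, ry, rz in rad), jaw (the opening from 0.0 (shut) to 1.0 (fully open)); a field left out counts as zero (the opening has to be given); each row is the pose to reach, as a shift and turn from the pose commanded when the call began, along the tool's axes at that moment; what a row does not reach only later rows make up. A row lasts 1/8 s, in which the tool goes at most 0.0625 m and 0.188 rad, less where a joint would pass 70% of its speed; a pose out of reach is approached as far as the arm can. The fingers move at their own pace and stop on an object; squeeze is the grip in N (left out, the last holds). Time passes only in rows, so rows that do not move let the fingers close. The tool returns the time, the measured TCP pose, the force, the opening and the grip force at its end. only (a regular expression) keeps the lines of the reply that match it, lines (a string "A,B") keeps lines A to B, and quiet returns only ok. Input that does not fit is refused with a message, and nothing moves.
- ctrl.get_state(): the state, without advancing time (a new reading comes with each control period).
- ctrl.read_camera(name): name is "scene" or "top" or "wrist"; returns a dict with "pixels" (420x560x3 uint8, red, green, blue), "camera_matrix" (3x3 intrinsics, pixels), "xyz" and "orientation" of the camera in the world. Camera axes: x right, y down, z forward; pixel columns grow to the right and rows downward; lengths in m; the calibration is good to about 2 mm. The wrist camera is an equidistant fisheye: a pixel r from the principal point sees the ray r / f radians off the axis. A picture is of the moment at which its call begins. There is no depth.
- ctrl.sign_off(): hands the job in; it is judged then, once.
Trained networks look in the newest picture that a camera, given by its name, has taken for a name from the list of things; names that differ only in an ending like _2 or _b are one class to them, and where a whole thing is asked for, a point or a joint stands for the part that bears it (a point fixed in the world has none). Each returns a list of dicts, best first, with "conf" (0 to 1); they miss things now and then, are a little off and sometimes report something else, mostly with a low value. They report only what shows in the picture. A call takes as long as a camera call. They do not tell look-alikes from the thing itself.
- ctrl.recognise(camera, thing): "position" ([x, y, z] in m, in world coordinates, good to about 4 mm: the middle of the surface that is visible of it).
- ctrl.masks_of(camera, thing): "region" (420x560 bool, what is visible of it).
- ctrl.mark_of(camera, thing): "position" ([x, y, z] in m, in world coordinates, good to about 4 mm: a listed point, or the origin of a listed thing).
The state is a dict: "time": time; "qpos": joint angles; "dq": joint speeds; "joint_efforts": joint torques, N m; "eef_pos": TCP position; "tcp_rot": TCP orientation; "contact_force": force on the tool from outside, world axes, zero at the start; "wrist_torque": the same for the moment, N m; "opening": opening from 0.0 (shut) to 1.0 (fully open); "finger_force": force on a finger pad.
Only numpy, scipy, OpenCV 4.12 (cv2) and the standard library are available. Lean on these libraries where they do the work, as an engineer would, in place of code of your own. Each camera call takes 0.05 s, during which the arm holds its last target. There are 200 camera calls.

## Working session

There is one attempt and no reset: what is moved stays moved. The work goes in short steps, Python scripts to look and compute and a tool call to move; the robot and the scene stay as the last step left them, time stands still between calls to the robot, and variables do not carry over. Pictures are saved under pics/ and viewed, at most 10 in all, crops included, and the job is handed in when it is done.

```bash
mkdir -p pics; ls; cat > h.py <<'E'
import numpy as np,cv2
from plant import ctrl
from scipy.spatial.transform import Rotation as R
def snap(c,fn=None):
    d=ctrl.read_camera(c)
    if fn: cv2.imwrite('pics/'+fn,d['pixels'][:,:,::-1])
    return d
def proj(d,p):
    pc=R.from_quat(d['orientation']).inv().apply(np.atleast_2d(p)-d['xyz']);K=d['camera_matrix']
    q=pc@np.array(K).T; return q[:,:2]/q[:,2:]
def ray(d,u,v,z):
    r=R.from_quat(d['orientation']).apply(np.linalg.solve(d['camera_matrix'],[u,v,1]));o=np.array(d['xyz'])
    return o+r*(z-o[2])/r[2]
def totool(p):  # world point -> in tool axes (TCP)
    s=ctrl.get_state();return R.from_quat(s['tcp_rot']).inv().apply(np.array(p)-s['eef_pos'])
E
python3 - <<'E'
from h import *
np.set_printoptions(precision=4,suppress=True)
for c in ['scene','top']:
    d=snap(c,c+'0.png');print(c,d['xyz'],d['orientation'])
    for t in ['switch_box','toggle','collar_grip','bottle','stirrer','stirrer_plate','dropper','small_flask','acid_bottle','timer']:
        for r in ctrl.mark_of(c,t)[:3]: print(t,np.array(r['position']),round(r['conf'],2))
print(ctrl.pinch_z,ctrl.get_state())
E
```

```text
pics
scene [-0.0903 -0.7048  0.8499] [ 0.8675 -0.321   0.142  -0.3525]
switch_box [ 0.4114 -0.2761 -0.0008] 0.94Traceback (most recent call last):
  File "<stdin>", line 6, in <module>
ValueError: it knows: acid_bottle, bottle, collar_grip, dropper, small_flask, stirrer, stirrer_plate, switch_box, timer
```

```bash
python3 - <<'E'
from h import *
np.set_printoptions(precision=4,suppress=True)
for c in ['scene','top']:
    d=snap(c,c+'0.png');print(c,d['xyz'],d['orientation'])
    for t in ['switch_box','collar_grip','bottle','stirrer','stirrer_plate','dropper','small_flask','acid_bottle','timer']:
        for r in ctrl.mark_of(c,t)[:3]: print(t,np.array(r['position']),round(r['conf'],2),proj(d,r['position'])[0].round())
print(ctrl.pinch_z,ctrl.get_state())
E
```

```text
scene [-0.0903 -0.7048  0.8499] [ 0.8675 -0.321   0.142  -0.3525]
switch_box [ 0.4113 -0.2761  0.002 ] 0.86 [311. 258.]
switch_box [ 0.4684  0.1938 -0.0007] 0.34 [219. 157.]
collar_grip [ 0.3989 -0.2673  0.0973] 0.46 [308. 233.]
bottle [ 0.2496 -0.3373 -0.002 ] 0.85 [278. 313.]
bottle [ 0.4949 -0.3236 -0.    ] 0.84 [348. 252.]
stirrer [ 0.4689  0.1951 -0.0041] 0.79 [219. 157.]
stirrer [ 0.5016 -0.1998 -0.0015] 0.59 [316. 224.]
stirrer_plate [0.4686 0.1962 0.048 ] 0.65 [218. 144.]
dropper [ 0.4993 -0.1998 -0.0025] 0.76 [315. 224.]
small_flask [ 0.3452 -0.38    0.0011] 0.88 [322. 301.]
acid_bottle [ 0.4104 -0.2781  0.0027] 0.45 [312. 258.]
acid_bottle [ 0.4009 -0.2678  0.0995] 0.26 [309. 232.]
timer [ 0.4619 -0.4123 -0.0057] 0.64 [366. 283.]
top [ 0.3751 -0.1178  1.295 ] [-0.7011  0.7125 -0.0203  0.0186]
collar_grip [ 0.3969 -0.2675  0.099 ] 0.64 [349. 228.]
bottle [ 0.4961 -0.3251  0.0034] 0.71 [365. 190.]
bottle [ 0.2484 -0.3368 -0.0012] 0.61 [372. 286.]
stirrer [0.4696 0.1926 0.003 ] 0.92 [165. 204.]
stirrer [ 0.4967 -0.3233  0.0006] 0.2 [364. 190.]
stirrer_plate [0.4638 0.1916 0.0451] 0.82 [162. 205.]
dropper [ 0.5015 -0.1999  0.0012] 0.6 [317. 189.]
small_flask [ 0.3529 -0.3796 -0.0017] 0.92 [387. 245.]
acid_bottle [ 0.5994 -0.0363 -0.0024] 0.9 [253. 153.]
timer [ 0.4637 -0.4143 -0.0006] 0.9 [400. 202.]
0.0187 {'time': 1.1, 'qpos': array([ 1.179 ,  0.2863,  1.5767,  0.    ,  1.2786, -0.15  ]), 'dq': array([-0.0006, -0.0012, -0.0002,  0.002 , -0.0003,  0.0025]), 'joint_efforts': array([ -0.0011, -40.5967, -29.2941,  -0.0002,   0.0004,  -0.    ]), 'eef_pos': array([0.1616, 0.6554, 0.2313]), 'tcp_rot': array([ 0.1206,  0.9927,  0.    , -0.    ]), 'contact_force': array([-0.6584, -0.3467, -0.0069]), 'wrist_torque': array([-0.0017,  0.0095,  0.0698]), 'finger_force': 0.0, 'opening': 1.003555007701296}
```

View pics/scene0.png

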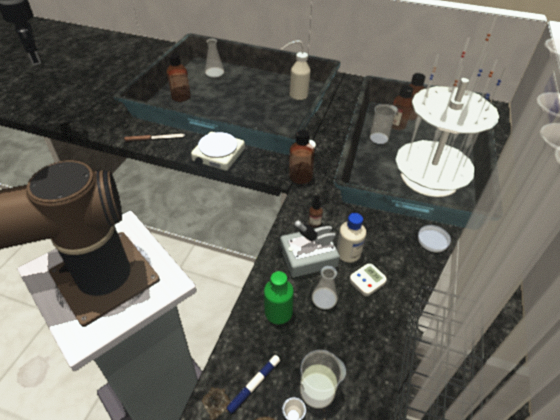

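View pics/top0.png

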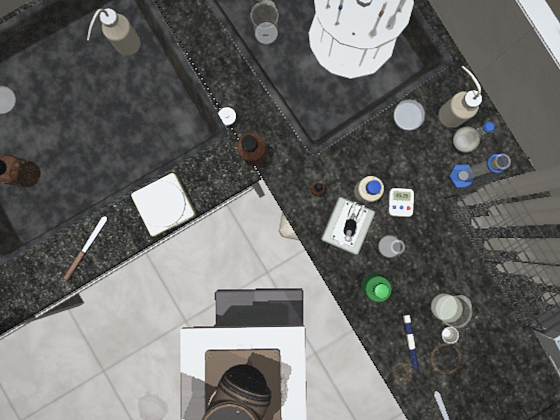

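The scene picture shows the switch box at about (311,255), the white, blue-capped bottle at (351,240), the stirrer at (218,148), and the green look-alike at (279,300). In the top picture they are at (349,226), (371,188), (163,204) and (377,289). I still need the box's yaw.

```bash
python3 - <<'E'
from h import *
a=cv2.imread('pics/top0.png')[165:265,300:420];b=cv2.imread('pics/scene0.png')[190:290,260:390]
a=cv2.resize(a,None,fx=6,fy=6,interpolation=cv2.INTER_CUBIC)
cv2.imwrite('pics/ca.png',a)
d=snap('top')
K=d['camera_matrix'];print(K)
for yaw in np.radians([-25,-30,-35]):
    c,s=np.cos(yaw),np.sin(yaw)
    P=np.array([[-.065,-.05],[.055,-.05],[.055,.05],[-.065,.05]])
    W=np.c_[P@np.array([[c,s],[-s,c]])+[.411,-.276],np.full(4,.05)]
    print(np.degrees(yaw),((proj(d,W)-[300,165])*6).round().tolist())
    cap=proj(d,[.4955,-.3243,.13]);
print(cap)
for c in ['top','scene']:
    snap(c)
    for t in ['switch_box','bottle']:
        for m in ctrl.masks_of(c,t)[:2]:
            M=m['region'].astype(np.uint8);print(c,t,m['conf'],M.sum(),cv2.minAreaRect(np.argwhere(M)[:,::-1].astype(np.float32)))
E
```

```text
[[500.57089121   0.         287.02607636]
 [  0.         500.57089121 210.79374748]
 [  0.           0.           1.        ]]
-25.0 [[344.0, 540.0], [460.0, 276.0], [240.0, 178.0], [123.0, 441.0]]
-29.999999999999996 [[327.0, 544.0], [466.0, 290.0], [255.0, 173.0], [115.0, 426.0]]
-35.0 [[310.0, 545.0], [470.0, 305.0], [270.0, 171.0], [109.0, 410.0]]
[[373.55406646 185.36661392]]
top switch_box 0.87 2049 ((347.54119873046875, 225.9647216796875), (41.910160064697266, 51.80561065673828), 22.833650588989258)
top bottle 0.91 627 ((368.7499694824219, 189.25), (25.45584487915039, 28.991374969482422), 45.0)
top bottle 0.56 643 ((375.6500244140625, 287.04998779296875), (30.35786247253418, 24.981992721557617), 18.434947967529297)
scene switch_box 0.7 2313 ((307.3235778808594, 245.29412841796875), (54.08544158935547, 57.238407135009766), 75.96376037597656)
scene bottle 0.58 1218 ((278.0, 296.5), (51.0, 28.0), 90.0)
scene bottle 0.55 1017 ((351.5384521484375, 236.80772399902344), (26.083444595336914, 48.4406852722168), 11.309932708740234)
```

View pics/ca.png

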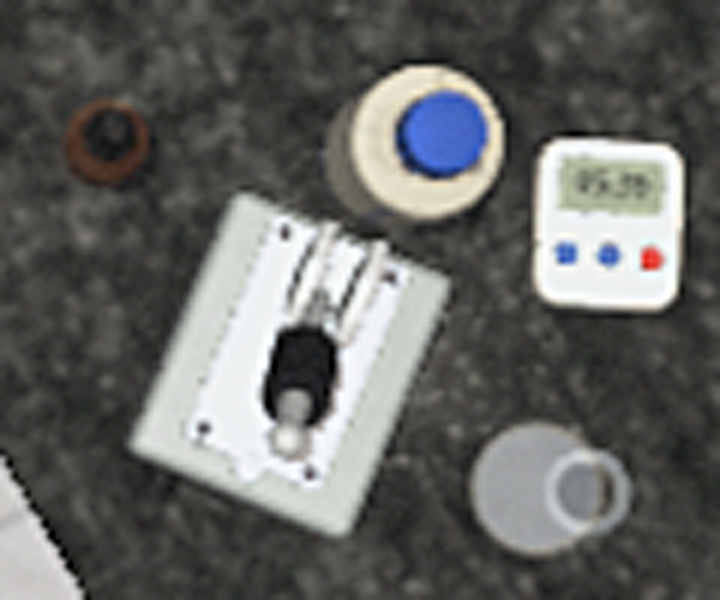

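The crop's top-face corners are at (130,447), (345,537), (450,283) and (240,192), which gives a box yaw of about -24° and a centre of about (0.410,-0.276). The bottle cap, at (443,135), gives about (0.493,-0.325). Next I move over the stirrer, turning the tool to the box yaw on the way.

>>> hand_motion(
  plan=[
    {"trans": [-0.41,-0.37,-0.06],"turn_vec": [0,0,0.17],"jaw": 1},
    {"trans": [-0.41,-0.37,-0.06],"turn_vec": [0,0,0.17],"jaw": 1},
    {"trans": [-0.41,-0.37,-0.06],"turn_vec": [0,0,0.17],"jaw": 1},
    {"trans": [-0.41,-0.37,-0.06],"turn_vec": [0,0,0.17],"jaw": 1},
    {"trans": [-0.41,-0.37,-0.06],"turn_vec": [0,0,0.17],"jaw": 1},
    {"trans": [-0.41,-0.37,-0.06],"turn_vec": [0,0,0.17],"jaw": 1},
    {"trans": [-0.41,-0.37,-0.06],"turn_vec": [0,0,0.17],"jaw": 1},
    {"trans": [-0.41,-0.37,-0.06],"turn_vec": [0,0,0.17],"jaw": 1},
    {"trans": [-0.41,-0.37,-0.06],"turn_vec": [0,0,0.17],"jaw": 1},
    {"trans": [-0.41,-0.37,-0.06],"turn_vec": [0,0,0.17],"jaw": 1},
  ],
  squeeze=60,
)

```text
time: 2.7
eef_pos: [0.473, 0.1951, 0.2921]
tcp_rot: [0.207, 0.978, 0.0, 0.001]
contact_force: [-1.1, -0.1, -0.1]
opening: 1.001
finger_force: 0.0
```

```bash
python3 - <<'E'
from h import *
np.set_printoptions(precision=4,suppress=True)
s=ctrl.get_state();print(s['qpos'],s['eef_pos'],s['tcp_rot'])
snap('wrist')
for t in ['stirrer_plate','stirrer']:print([(r['position'],r['conf']) for r in ctrl.mark_of('wrist',t)[:2]])
print(totool([.493,-.325,.26]),totool([.485,-.06,.27]))
E
```

```text
[ 0.193  -0.1236  1.9026 -0.0005  1.361  -0.96  ] [0.473  0.1951 0.2921] [0.2073 0.9783 0.0001 0.0008]
[([0.4677, 0.1928, 0.0506], 0.87)]
[([0.4679, 0.1942, 0.0022], 0.88)]
[-0.23   -0.4708  0.0309] [-0.1166 -0.2311  0.021 ]
```

>>> hand_motion(
  plan=[
    {"trans": [-0.23,-0.471,0.04],"jaw": 0.8},
    {"trans": [-0.23,-0.471,0.04],"jaw": 0.8},
    {"trans": [-0.23,-0.471,0.04],"jaw": 0.8},
    {"trans": [-0.23,-0.471,0.04],"jaw": 0.8},
    {"trans": [-0.23,-0.471,0.04],"jaw": 0.8},
    {"trans": [-0.23,-0.471,0.04],"jaw": 0.8},
    {"trans": [-0.23,-0.471,0.04],"jaw": 0.8},
    {"trans": [-0.23,-0.471,0.04],"jaw": 0.8},
    {"trans": [-0.23,-0.471,0.04],"jaw": 0.8},
    {"trans": [-0.23,-0.471,0.04],"jaw": 0.8},
  ],
)

```text
time: 4.1
eef_pos: [0.4937, -0.3254, 0.2506]
tcp_rot: [0.204, 0.979, 0.001, -0.001]
contact_force: [-0.5, 0.1, -0.5]
opening: 0.8
finger_force: 0.0
```

```bash
python3 - <<'E'
from h import *
np.set_printoptions(precision=4,suppress=True)
s=ctrl.get_state();print(s['qpos'],s['eef_pos'],s['tcp_rot'])
d=snap('wrist','w1.png');print(d['camera_matrix'],d['xyz'],d['orientation'])
for t in ['bottle','collar_grip','switch_box','dropper']:print(t,[(r['position'],r['conf']) for r in ctrl.mark_of('wrist',t)[:2]])
E
```

```text
[-0.7545  0.0896  1.7678  0.0005  1.2858 -1.9135] [ 0.4937 -0.3254  0.2506] [ 0.2045  0.9789  0.0006 -0.0006]
[[325.1923   0.     285.8392]
 [  0.     325.1923 211.1913]
 [  0.       0.       1.    ]] [ 0.4317 -0.299   0.3939] [0.8292 0.5426 0.0741 0.1123]
bottle [([0.4913, -0.3187, -0.0006], 0.91), ([0.2492, -0.3417, 0.001], 0.87)]
collar_grip [([0.396, -0.263, 0.1015], 0.61), ([0.3524, -0.3773, 0.0002], 0.4)]
switch_box [([0.411, -0.2753, -0.0009], 0.96), ([0.4941, -0.3206, -0.0008], 0.68)]
dropper [([0.4958, -0.1951, 0.0001], 0.96), ([0.3524, -0.3782, 0.0001], 0.31)]
```

View pics/w1.png

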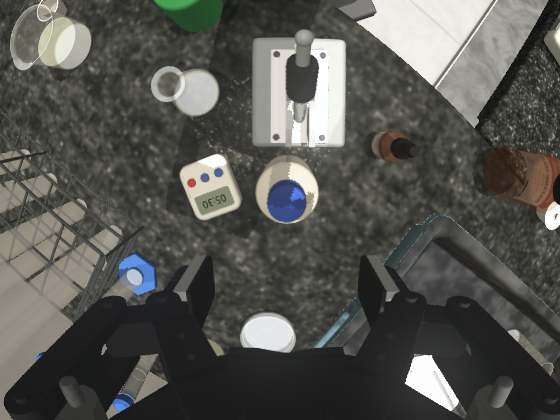

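The wrist picture shows the cap centre at (287,201), midway between the fingers in columns. The box top spans (253,39) to (345,147) and is square to the picture, so the tool yaw fits. I'll turn these into positions.

```bash
cat >> h.py <<'E'
def fray(d,u,v,z):
    K=d['camera_matrix'];a=np.array([u-K[0][2],v-K[1][2]]);r=np.hypot(*a);t=r/K[0][0]
    w=R.from_quat(d['orientation']).apply(np.r_[a/r*np.sin(t),np.cos(t)]);o=np.array(d['xyz']);return o+w*(z-o[2])/w[2]
E
python3 - <<'E'
from h import *
np.set_printoptions(precision=4,suppress=True)
d=snap('wrist')
img=d['pixels'].astype(int)
b=(img[:,:,2]>img[:,:,0]+40)
b[:, :255]=0;b[:,330:]=0;b[:170]=0;b[235:]=0
n,l,st,ce=cv2.connectedComponentsWithStats(b.astype(np.uint8));i=1+st[1:,4].argmax();print(st[i],ce[i])
print('cap',fray(d,*ce[i],.13),fray(d,*ce[i],.12))
P=np.array([fray(d,*c,.05) for c in [(253,39),(345,39),(345,146),(253,147)]]);print(P,P.mean(0))
e=P[1]-P[0],P[2]-P[1],P[3]-P[2],P[0]-P[3]
for v in e:print(np.hypot(*v[:2]),np.degrees(np.arctan2(v[1],v[0])))
E
```

```text
[ 266  180   38   42 1166] [285.0309 201.9151]
cap [ 0.4917 -0.3241  0.13  ] [ 0.494  -0.3251  0.12  ]
[[ 0.334  -0.2925  0.05  ]
 [ 0.3713 -0.2029  0.05  ]
 [ 0.4787 -0.2489  0.05  ]
 [ 0.4412 -0.3394  0.05  ]] [ 0.4063 -0.2709  0.05  ]
0.0970699546205599 67.4024805066559
0.11684761886159918 -23.166314939991178
0.09798420715917867 -112.51051177884467
0.11700904134897726 156.386799466421
```

>>> hand_motion(
  plan=[
    {"trans": [0.001,0,0.05],"jaw": 0.8},
    {"trans": [0.001,0,0.1],"jaw": 0.8},
    {"trans": [0.001,0,0.13],"jaw": 0.8},
    {"trans": [0.001,0,0.145],"jaw": 0.8},
    {"trans": [0.001,0,0.145],"jaw": 0.5},
    {"trans": [0.001,0,0.145],"jaw": 0.3},
    {"trans": [0.001,0,0.145],"jaw": 0},
    {"trans": [0.001,0,0.145],"jaw": 0},
    {"trans": [0.001,0,0.145],"jaw": 0},
  ],
  squeeze=60,
)

```text
time: 5.52
eef_pos: [0.4937, -0.3262, 0.1086]
tcp_rot: [0.205, 0.979, -0.001, 0.002]
contact_force: [0.8, -0.1, 6.8]
opening: 0.366
finger_force: 60.1
```

```bash
python3 -c "
from h import *
snap('wrist','w2.png')"
```

```text
(no output)
```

View pics/w2.png

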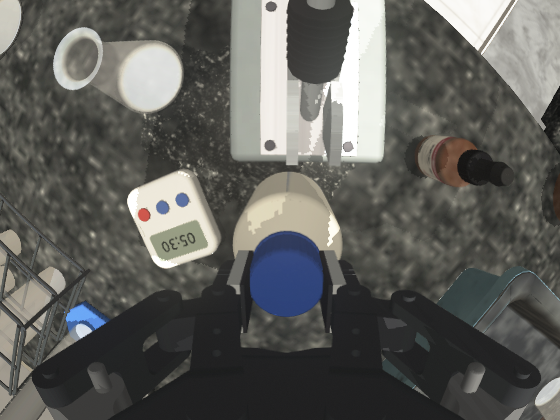

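The cap at (287,273) is held between both pads, with 60 N grip at 31 mm. I'll lift it.

>>> hand_motion(
  plan=[
    {"trans": [0,0,-0.02],"jaw": 0},
    {"trans": [0,0,-0.06],"jaw": 0},
    {"trans": [0,0,-0.1],"jaw": 0},
    {"trans": [0,0,-0.14],"jaw": 0},
    {"trans": [0,0,-0.165],"jaw": 0},
    {"trans": [0,0,-0.17],"jaw": 0},
    {"trans": [0,0,-0.17],"jaw": 0},
  ],
)

```text
time: 6.45
eef_pos: [0.4918, -0.325, 0.2754]
tcp_rot: [0.204, 0.979, 0.0, -0.001]
contact_force: [0.5, -0.6, -3.0]
opening: 0.364
finger_force: 59.8
```

```bash
python3 -c "
from h import *
s=ctrl.get_state();print(s['eef_pos'],totool([.468,.194,.26]),totool([.468,.194,.16]))"
```

```text
[ 0.49182871 -0.32502458  0.27540945] [0.2296011  0.46607073 0.01591166] [0.22943318 0.46604571 0.11591152]
```

>>> hand_motion(
  plan=[
    {"trans": [0.01,0.02,0],"jaw": 0},
    {"trans": [0.03,0.06,0],"jaw": 0},
    {"trans": [0.05,0.1,0],"jaw": 0},
    {"trans": [0.07,0.145,0],"jaw": 0},
    {"trans": [0.095,0.19,0],"jaw": 0},
    {"trans": [0.12,0.24,0],"jaw": 0},
    {"trans": [0.14,0.285,0],"jaw": 0},
    {"trans": [0.16,0.33,0],"jaw": 0},
    {"trans": [0.18,0.37,0],"jaw": 0},
    {"trans": [0.2,0.405,0],"jaw": 0},
  ],
)

```text
time: 7.7
eef_pos: [0.4693, 0.1282, 0.2746]
tcp_rot: [0.204, 0.979, -0.0, -0.002]
contact_force: [0.8, -0.4, -2.5]
opening: 0.364
finger_force: 59.9
```

>>> hand_motion(
  plan=[
    {"trans": [0.015,0.03,0],"jaw": 0},
    {"trans": [0.024,0.05,0.01],"jaw": 0},
    {"trans": [0.03,0.061,0.03],"jaw": 0},
    {"trans": [0.03,0.061,0.06],"jaw": 0},
    {"trans": [0.03,0.061,0.08],"jaw": 0},
    {"trans": [0.03,0.061,0.08],"jaw": 0},
  ],
)

```text
time: 8.45
eef_pos: [0.465, 0.1939, 0.1928]
tcp_rot: [0.204, 0.979, -0.001, -0.004]
contact_force: [-0.3, -0.2, -2.6]
opening: 0.366
finger_force: 59.9
```

```bash
python3 - <<'E'
from h import *
np.set_printoptions(precision=4,suppress=True)
snap('scene','s3.png')
for t in ['bottle','stirrer_plate']:print(t,[(np.array(r['position']),r['conf']) for r in ctrl.mark_of('scene',t)[:2]])
d=snap('top')
for t in ['bottle','stirrer_plate']:print(t,[(np.array(r['position']),r['conf']) for r in ctrl.mark_of('top',t)[:2]])
s=ctrl.get_state();print(s['eef_pos'],totool([.468,.194,.158]))
E
```

```text
bottle [(array([ 0.2497, -0.338 , -0.0005]), 0.92), (array([0.4676, 0.191 , 0.0821]), 0.84)]
stirrer_plate [(array([0.4683, 0.1919, 0.0483]), 0.91)]
bottle [(array([0.474 , 0.1975, 0.0907]), 0.62), (array([ 0.2471, -0.3421, -0.0008]), 0.58)]
stirrer_plate [(array([0.4669, 0.1952, 0.0488]), 0.9)]
[0.4687 0.1939 0.1975] [ 0.0007 -0.0003  0.0395]
```

>>> hand_motion(
  plan=[
    {"trans": [0,0,0.015],"jaw": 0},
    {"trans": [0,0,0.028],"jaw": 0},
    {"trans": [0,0,0.034],"jaw": 0},
    {"trans": [0,0,0.036],"jaw": 0},
    {"trans": [0,0,0.036],"jaw": 0},
  ],
)

```text
time: 9.38
eef_pos: [0.4683, 0.1938, 0.1603]
tcp_rot: [0.204, 0.979, 0.0, 0.0]
contact_force: [-0.3, 0.2, -2.0]
opening: 0.358
finger_force: 59.9
```

>>> hand_motion(
  plan=[
    {"trans": [0,0,0.001],"jaw": 0},
    {"trans": [0,0,0.002],"jaw": 0},
    {"trans": [0,0,0.002],"jaw": 0},
  ],
)

```text
time: 9.75
eef_pos: [0.4682, 0.1938, 0.1584]
tcp_rot: [0.204, 0.979, 0.0, 0.0]
contact_force: [0.1, -0.5, -2.6]
opening: 0.359
finger_force: 59.9
```

>>> hand_motion(
  plan=[
    {"trans": [0,0,0.001],"jaw": 0},
    {"trans": [0,0,0.002],"jaw": 0},
    {"trans": [0,0,0.002],"jaw": 0},
  ],
)

```text
time: 10.12
eef_pos: [0.4687, 0.1938, 0.1575]
tcp_rot: [0.204, 0.979, 0.0, 0.001]
contact_force: [-1.1, -1.0, 4.2]
opening: 0.36
finger_force: 60.6
```

>>> hand_motion(
  plan=[
    {"trans": [0,0,0.0008],"jaw": 0},
    {"trans": [0,0,0.0015],"jaw": 0},
    {"trans": [0,0,0.0015],"jaw": 0},
  ],
)

```text
time: 10.5
eef_pos: [0.4692, 0.1937, 0.1575]
tcp_rot: [0.204, 0.979, -0.0, 0.001]
contact_force: [-4.0, -0.9, 10.0]
opening: 0.366
finger_force: 61.2
```

>>> hand_motion(
  plan=[
    {"trans": [0,0,-0.0015],"jaw": 0},
    {"trans": [0,0,-0.0015],"jaw": 0.45},
    {"trans": [0,0,-0.0015],"jaw": 0.6},
    {"trans": [0,0,-0.0015],"jaw": 0.75},
    {"trans": [0,0,-0.0015],"jaw": 0.75},
    {"trans": [0,0,-0.02],"jaw": 0.75},
    {"trans": [0,0,-0.06],"jaw": 0.75},
    {"trans": [0,0,-0.11],"jaw": 0.75},
    {"trans": [0,0,-0.11],"jaw": 0.75},
  ],
)

```text
time: 11.62
eef_pos: [0.471, 0.1944, 0.272]
tcp_rot: [0.204, 0.979, 0.002, 0.006]
contact_force: [0.4, 1.1, -0.1]
opening: 0.75
finger_force: 0.0
```

```bash
python3 - <<'E'
from h import *
np.set_printoptions(precision=4,suppress=True)
snap('wrist','w4.png')
for t in ['bottle','stirrer_plate']:print(t,[(np.array(r['position']),r['conf']) for r in ctrl.mark_of('wrist',t)[:2]])
d=snap('scene')
for t in ['bottle','stirrer_plate']:print(t,[(np.array(r['position']),r['conf']) for r in ctrl.mark_of('scene',t)[:2]])
E
```

```text
bottle [(array([0.4668, 0.1967, 0.0494]), 0.9)]
stirrer_plate []
bottle [(array([0.4712, 0.1944, 0.0452]), 0.74), (array([ 0.2487, -0.3361, -0.0019]), 0.63)]
stirrer_plate [(array([ 0.345 , -0.3776,  0.0005]), 0.59)]
```

View pics/w4.png

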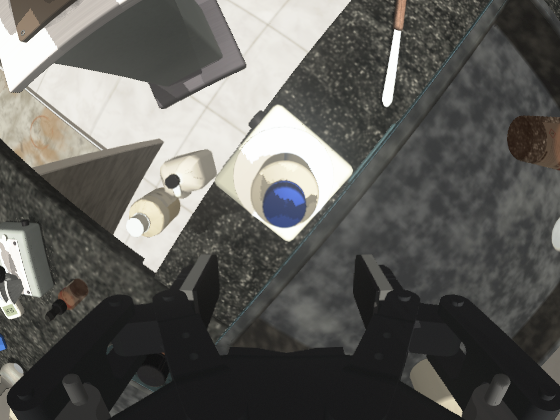

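The blue cap at (285,203) sits over the plate, and the bottle is upright and centred (about (0.469,0.195,0.049)). Now I move to the lever.

```bash
python3 -c "
from h import *
print(totool([.425,-.275,.25]))"
```

```text
[-0.14878251 -0.44635764  0.01369445]
```

>>> hand_motion(
  plan=[
    {"trans": [-0.15,-0.446,0.015],"jaw": 0.75},
    {"trans": [-0.15,-0.446,0.015],"jaw": 0.75},
    {"trans": [-0.15,-0.446,0.015],"jaw": 0.75},
    {"trans": [-0.15,-0.446,0.015],"jaw": 0.75},
    {"trans": [-0.15,-0.446,0.015],"jaw": 0.75},
    {"trans": [-0.15,-0.446,0.015],"jaw": 0.75},
    {"trans": [-0.15,-0.446,0.015],"jaw": 0.75},
    {"trans": [-0.15,-0.446,0.015],"jaw": 0.75},
    {"trans": [-0.15,-0.446,0.015],"jaw": 0.75},
    {"trans": [-0.15,-0.446,0.015],"jaw": 0.75},
  ],
)

```text
time: 13.18
eef_pos: [0.4268, -0.2742, 0.2489]
tcp_rot: [0.204, 0.979, 0.001, -0.001]
contact_force: [0.3, -0.9, 0.2]
opening: 0.751
finger_force: 0.0
```

```bash
python3 - <<'E'
from h import *
np.set_printoptions(precision=4,suppress=True)
s=ctrl.get_state();print(s['eef_pos'],s['tcp_rot'],s['qpos'])
for i in range(2):
  d=snap('wrist','w5.png')
  for t in ['switch_box','collar_grip']:print(t,[(np.array(r['position']),r['conf']) for r in ctrl.mark_of('wrist',t)[:2]])
print(d['xyz'])
E
```

```text
[ 0.4268 -0.2742  0.2489] [ 0.2045  0.9789  0.0008 -0.0008] [-0.7715 -0.1022  1.9619  0.0004  1.2842 -1.9305]
switch_box [(array([ 0.4065, -0.2771, -0.0043]), 0.6)]
collar_grip [(array([ 0.3933, -0.2668,  0.0999]), 0.94)]
switch_box [(array([ 0.4086, -0.2758, -0.0002]), 0.77)]
collar_grip []
[ 0.3652 -0.2473  0.3929]
```

View pics/w5.png

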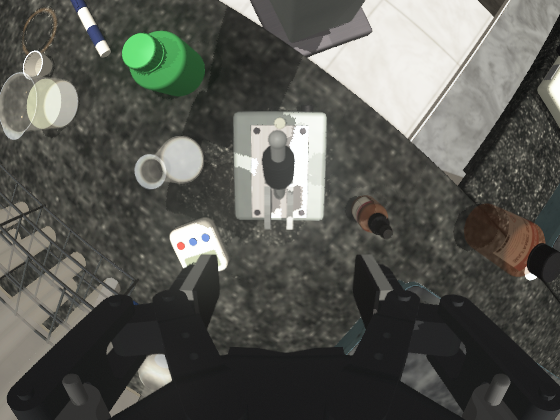

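The box top spans (234,113) to (326,220), the ball is at (278,139) and the collar's middle is near (277,166), a few pixels left of the finger mid-line at 286.

```bash
python3 - <<'E'
from h import *
np.set_printoptions(precision=4,suppress=True)
d=snap('wrist')
P=np.array([fray(d,*c,.05) for c in [(234,112),(326,112),(326,220),(234,220)]]);m=P.mean(0)
for v in (P[1]-P[0],P[2]-P[1],P[3]-P[2],P[0]-P[3]):print(np.hypot(*v[:2]),np.degrees(np.arctan2(v[1],v[0])))
ex=np.array([np.cos(np.radians(23.5)),-np.sin(np.radians(23.5)),0])
ey=np.array([-ex[1],ex[0],0])
o=m+.005*ex;print('orig',o)
c=o-.013*ex
print('collar from box',c,'ball ray',fray(d,278,139,.1425),'expected ball',o-.0432*ex,'collar ray',fray(d,277,166,.1125))
tc=R.from_quat(ctrl.get_state()['tcp_rot']).as_matrix();e=ctrl.get_state()['eef_pos'];print(e)
for q in (c,fray(d,278,139,.1425)+.0302*ex,o):print('box-y of point rel TCP',(q-e)@ey,'x',(q-e)@ex)
E
```

```text
0.09629036898245275 66.28703277117646
0.11774467783384333 -22.230950821108358
0.10229515918072699 -113.48291829960245
0.11815306755288237 154.85211846604068
orig [ 0.4102 -0.2741  0.05  ]
collar from box [ 0.3983 -0.2689  0.05  ] ball ray [ 0.3743 -0.2581  0.1425] expected ball [ 0.3706 -0.2569  0.05  ] collar ray [ 0.3965 -0.2696  0.1125]
[ 0.4273 -0.2743  0.25  ]
box-y of point rel TCP -0.00666108851570715 x -0.02880146816856188
box-y of point rel TCP -0.006277970834769314 x -0.02494752965149871
box-y of point rel TCP -0.0066610885157071574 x -0.01580146816856185
```

>>> hand_motion(
  plan=[
    {"trans": [0.015,-0.0065,0.03],"jaw": 0.75},
    {"trans": [0.03,-0.0065,0.06],"jaw": 0.75},
    {"trans": [0.03,-0.0065,0.1],"jaw": 0.75},
    {"trans": [0.03,-0.0065,0.13],"jaw": 0.75},
    {"trans": [0.03,-0.0065,0.15],"jaw": 0.75},
    {"trans": [0.03,-0.0065,0.16],"jaw": 0.7},
    {"trans": [0.03,-0.0065,0.165],"jaw": 0.6},
    {"trans": [0.03,-0.0065,0.165],"jaw": 0.6},
  ],
  squeeze=50,
)

```text
time: 14.52
eef_pos: [0.3973, -0.2691, 0.0853]
tcp_rot: [0.204, 0.979, -0.0, 0.0]
contact_force: [-0.7, -0.9, 0.4]
opening: 0.6
finger_force: 0.0
```

```bash
python3 - <<'E'
from h import *
d=snap('wrist','w6.png');print(ctrl.get_state()['contact_force'])
E
```

```text
[ 0.25089975  0.4205624  -1.08120703]
```

View pics/w6.png

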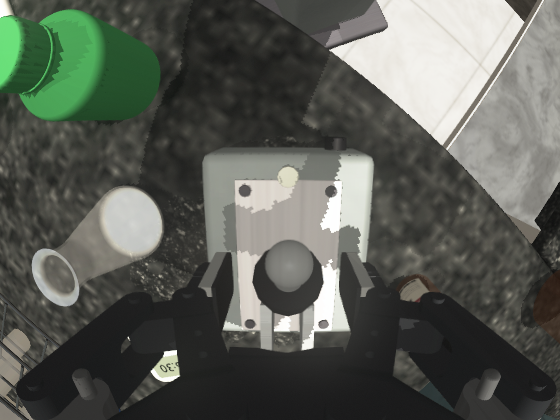

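The collar at (288,278) lies centred between the pads at (218,285) and (355,285). I'll close and then lift the collar along the stem.

>>> hand_motion(
  plan=[
    {"jaw": 0.4},
    {"jaw": 0},
    {"jaw": 0},
    {"jaw": 0},
  ],
  squeeze=50,
)

```text
time: 15.08
eef_pos: [0.3976, -0.2687, 0.0859]
tcp_rot: [0.205, 0.979, 0.0, 0.001]
contact_force: [0.8, 5.3, 5.6]
opening: 0.311
finger_force: 49.3
```

>>> hand_motion(
  plan=[
    {"trans": [0.002,0,-0.003],"jaw": 0},
    {"trans": [0.004,0,-0.006],"jaw": 0},
    {"trans": [0.006,0,-0.009],"jaw": 0},
    {"trans": [0.007,0,-0.0105],"jaw": 0},
    {"trans": [0.007,0,-0.0105],"jaw": 0},
  ],
)

```text
time: 15.7
eef_pos: [0.3917, -0.2661, 0.095]
tcp_rot: [0.205, 0.979, -0.0, 0.002]
contact_force: [7.1, 1.3, -4.4]
opening: 0.31
finger_force: 49.5
```

>>> hand_motion(
  plan=[
    {"trans": [-0.0043,0,-0.0035],"jaw": 0},
    {"trans": [-0.009,0,-0.0062],"jaw": 0},
    {"trans": [-0.013,0,-0.0083],"jaw": 0},
    {"trans": [-0.0172,0,-0.0102],"jaw": 0},
    {"trans": [-0.0214,0,-0.0118],"jaw": 0},
    {"trans": [-0.0257,0,-0.0133],"jaw": 0},
    {"trans": [-0.0257,0,-0.0133],"jaw": 0},
  ],
)

```text
time: 16.58
eef_pos: [0.4146, -0.2762, 0.1088]
tcp_rot: [0.204, 0.979, 0.0, 0.0]
contact_force: [-0.4, 4.2, -9.3]
opening: 0.308
finger_force: 49.7
```

>>> hand_motion(
  plan=[
    {"trans": [-0.0044,0,-0.0013],"jaw": 0},
    {"trans": [-0.0088,0,-0.0023],"jaw": 0},
    {"trans": [-0.0178,0,-0.0036],"jaw": 0},
    {"trans": [-0.0269,0,-0.0041],"jaw": 0},
    {"trans": [-0.036,0,-0.0036],"jaw": 0},
    {"trans": [-0.045,0,-0.0023],"jaw": 0},
    {"trans": [-0.0538,0,0],"jaw": 0},
    {"trans": [-0.0538,0,0],"jaw": 0},
  ],
)

```text
time: 17.58
eef_pos: [0.4642, -0.2983, 0.109]
tcp_rot: [0.204, 0.979, -0.0, 0.0]
contact_force: [-3.0, 3.8, -5.3]
opening: 0.31
finger_force: 49.6
```

>>> hand_motion(
  plan=[
    {"trans": [-0.0043,0,0.0015],"jaw": 0},
    {"trans": [-0.0085,0,0.0031],"jaw": 0},
    {"trans": [-0.0127,0,0.005],"jaw": 0},
    {"trans": [-0.0167,0,0.007],"jaw": 0},
    {"trans": [-0.0214,0,0.0098],"jaw": 0},
    {"trans": [-0.0214,0,0.0098],"jaw": 0},
  ],
)

```text
time: 18.32
eef_pos: [0.4843, -0.3073, 0.1002]
tcp_rot: [0.204, 0.979, -0.001, 0.002]
contact_force: [-1.5, 3.6, -3.7]
opening: 0.306
finger_force: 49.3
```

>>> hand_motion(
  plan=[
    {"trans": [-0.0023,0,0.0015],"jaw": 0},
    {"trans": [-0.0046,0,0.003],"jaw": 0},
    {"trans": [-0.0046,0,0.003],"jaw": 0},
  ],
)

```text
time: 18.7
eef_pos: [0.4875, -0.3087, 0.0964]
tcp_rot: [0.204, 0.979, -0.0, 0.001]
contact_force: [-3.0, 4.5, -3.7]
opening: 0.304
finger_force: 49.3
```

>>> hand_motion(
  plan=[
    {"trans": [-0.001,0,0.001],"jaw": 0},
    {"trans": [-0.002,0,0.0014],"jaw": 0},
    {"trans": [-0.002,0,0.0014],"jaw": 0},
  ],
)

```text
time: 19.08
eef_pos: [0.489, -0.3094, 0.0948]
tcp_rot: [0.204, 0.979, -0.0, 0.0]
contact_force: [-2.8, 3.5, -4.7]
opening: 0.303
finger_force: 49.3
```

>>> hand_motion(
  plan=[
    {"trans": [-0.001,0,0.0007],"jaw": 0},
    {"trans": [-0.002,0,0.0014],"jaw": 0},
    {"trans": [-0.002,0,0.0014],"jaw": 0},
  ],
)

```text
time: 19.45
eef_pos: [0.4909, -0.3102, 0.0935]
tcp_rot: [0.204, 0.979, -0.0, 0.0]
contact_force: [-2.8, 4.7, -3.5]
opening: 0.302
finger_force: 49.2
```

>>> hand_motion(
  plan=[
    {"trans": [-0.001,0,0.0007],"jaw": 0},
    {"trans": [-0.002,0,0.0014],"jaw": 0},
    {"trans": [-0.002,0,0.0014],"jaw": 0},
  ],
)

```text
time: 19.82
eef_pos: [0.4928, -0.311, 0.0921]
tcp_rot: [0.205, 0.979, -0.0, 0.0]
contact_force: [-3.2, 3.2, -4.2]
opening: 0.302
finger_force: 49.2
```

```bash
python3 - <<'E'
from h import *
np.set_printoptions(precision=4,suppress=True)
d=snap('wrist');w=d['pixels'][150:400,140:440,::-1]
for t in ['switch_box','collar_grip']:print(t,[(np.array(r['position']),r['conf']) for r in ctrl.mark_of('wrist',t)[:2]])
s=snap('scene');
for t in ['switch_box','collar_grip']:print(t,[(np.array(r['position']),r['conf']) for r in ctrl.mark_of('scene',t)[:2]])
a=cv2.resize(s['pixels'][190:290,270:390,::-1],(480,400),interpolation=cv2.INTER_CUBIC)
cv2.imwrite('pics/c7.png',np.hstack([cv2.resize(w,(310,400)),a]))
E
```

```text
switch_box [(array([ 0.4084, -0.279 , -0.0014]), 0.9)]
collar_grip [(array([ 0.4751, -0.2983,  0.1068]), 0.79)]
switch_box [(array([ 0.4085, -0.277 , -0.0025]), 0.96), (array([ 0.5026, -0.1986, -0.002 ]), 0.65)]
collar_grip [(array([ 0.4786, -0.3032,  0.105 ]), 0.63)]
```

View pics/c7.png

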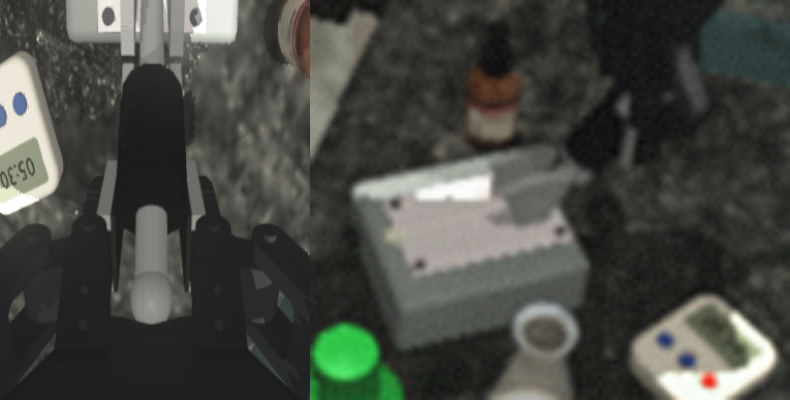

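The left half of the picture shows the lever leaning to +x. The ball's original pixel is about (287,334), the collar's outer end is near row 278, and the pads are on the collar's outer part. I'll solve for the lever angle from these.

```bash
cat > ang.py <<'E'
from h import *
def fproj(d,p):
    pc=R.from_quat(d['orientation']).inv().apply(np.array(p)-d['xyz']);t=np.arctan2(np.hypot(*pc[:2]),pc[2]);K=d['camera_matrix']
    return np.array([K[0][2],K[1][2]])+K[0][0]*t*pc[:2]/np.hypot(*pc[:2])
ex=np.array([.917,-.399,0]);ey=np.array([.399,.917,0]);o=np.array([.4102,-.2741,0])
def lev(r,f,y=0):return o+ex*(.03+r*np.sin(f))+ey*y+[0,0,.04+r*np.cos(f)]
E
python3 - <<'E'
from ang import *
d=snap('wrist',"w8.png")
for f in (.45,.53,.62,.7):print(f,'ball',fproj(d,lev(.1185,f)).round(),fproj(d,lev(.126,f)).round(),'collar outer/inner end at lift .0,.004,.012',[(fproj(d,lev(.094+l,f)).round(),fproj(d,lev(.054+l,f)).round()) for l in (0,.004,.012)])
for x in (.055,):
  for y in (-.05,.05):print('box corner',fproj(d,o+ex*x+ey*y+[0,0,.05]).round())
print('plate hinge cheeks top end',fproj(d,lev(.05,.62,.011)),fproj(d,lev(.05,.62,-.011)))
print(ctrl.get_state()['contact_force'])
E
```

```text
0.45 ball [290. 313.] [290. 334.] collar outer/inner end at lift .0,.004,.012 [(array([289., 256.]), array([289., 190.])), (array([289., 264.]), array([289., 195.])), (array([290., 282.]), array([289., 207.]))]
0.53 ball [290. 326.] [290. 346.] collar outer/inner end at lift .0,.004,.012 [(array([289., 268.]), array([289., 197.])), (array([289., 277.]), array([289., 203.])), (array([289., 295.]), array([289., 215.]))]
0.62 ball [289. 336.] [289. 355.] collar outer/inner end at lift .0,.004,.012 [(array([289., 279.]), array([289., 204.])), (array([289., 287.]), array([289., 210.])), (array([289., 306.]), array([289., 224.]))]
0.7 ball [289. 342.] [289. 360.] collar outer/inner end at lift .0,.004,.012 [(array([289., 286.]), array([289., 209.])), (array([289., 295.]), array([289., 216.])), (array([289., 313.]), array([289., 230.]))]
box corner [203. 179.]
box corner [373. 179.]
plate hinge cheeks top end [310.9972339  197.54870764] [265.97900909 197.59296089]
[-3.1742373   5.01908341 -3.3399392 ]
```

```bash
python3 - <<'E'
from ang import *
im=cv2.cvtColor(cv2.imread('pics/w8.png'),cv2.COLOR_BGR2GRAY)
p=im[:,285:290].mean(1).astype(int);print({i:p[i] for i in range(160,352,4)})
d=snap('wrist')
for f in (.53,.62):
  for l in (0,.004,.008,.012):
    n=-ex*np.cos(f)+np.array([0,0,np.sin(f)])
    print(f,l,'stem start',fproj(d,lev(.094+l,f)+.006*n).round(),'inner rim',fproj(d,lev(.054+l,f)+.014*n).round())
E
```

```text
{160: np.int64(155), 164: np.int64(155), 168: np.int64(155), 172: np.int64(154), 176: np.int64(153), 180: np.int64(152), 184: np.int64(133), 188: np.int64(133), 192: np.int64(42), 196: np.int64(40), 200: np.int64(39), 204: np.int64(37), 208: np.int64(35), 212: np.int64(34), 216: np.int64(33), 220: np.int64(32), 224: np.int64(31), 228: np.int64(30), 232: np.int64(31), 236: np.int64(29), 240: np.int64(28), 244: np.int64(30), 248: np.int64(28), 252: np.int64(28), 256: np.int64(29), 260: np.int64(29), 264: np.int64(29), 268: np.int64(31), 272: np.int64(29), 276: np.int64(30), 280: np.int64(130), 284: np.int64(130), 288: np.int64(130), 292: np.int64(130), 296: np.int64(130), 300: np.int64(130), 304: np.int64(130), 308: np.int64(130), 312: np.int64(130), 316: np.int64(130), 320: np.int64(107), 324: np.int64(117), 328: np.int64(127), 332: np.int64(134), 336: np.int64(142), 340: np.int64(153), 344: np.int64(146), 348: np.int64(141)}
0.53 0 stem start [289. 259.] inner rim [289. 174.]
0.53 0.004 stem start [289. 268.] inner rim [289. 180.]
0.53 0.008 stem start [289. 277.] inner rim [289. 186.]
0.53 0.012 stem start [290. 287.] inner rim [289. 192.]
0.62 0 stem start [289. 272.] inner rim [289. 184.]
0.62 0.004 stem start [289. 281.] inner rim [289. 190.]
0.62 0.008 stem start [289. 290.] inner rim [289. 197.]
0.62 0.012 stem start [289. 300.] inner rim [289. 204.]
```

Ball row 335 gives a lever angle of about 0.62, so it is fully over. The collar is only about 4–5 mm up, so its feet are already in the end notch. I'll lower it along the stem and release.

>>> hand_motion(
  plan=[
    {"trans": [0.0015,0,0.002],"jaw": 0},
    {"trans": [0.003,0,0.004],"jaw": 0},
    {"trans": [0.0035,0,0.005],"jaw": 0},
    {"trans": [0.0035,0,0.005],"jaw": 0.35},
    {"trans": [0.0035,0,0.005],"jaw": 0.45},
    {"trans": [0.0035,0,0.005],"jaw": 0.6},
    {"trans": [0.0035,0,0.005],"jaw": 0.6},
  ],
  squeeze=30,
)

```text
time: 21.1
eef_pos: [0.49, -0.3099, 0.0871]
tcp_rot: [0.204, 0.979, -0.0, 0.001]
contact_force: [0.5, 0.5, 0.6]
opening: 0.602
finger_force: 0.0
```

```bash
python3 - <<'E'
from ang import *
d=snap('wrist',"w9.png")
im=cv2.cvtColor(cv2.imread('pics/w9.png'),cv2.COLOR_BGR2GRAY)
p=im[:,285:290].mean(1).astype(int);print([(i,int(p[i])) for i in range(150,370,3)])
for f in (.53,.62):
  for l in (0,.004,.008):
    n=-ex*np.cos(f)+np.array([0,0,np.sin(f)])
    print(f,l,'stem start',fproj(d,lev(.094+l,f)+.006*n).round(),'inner rim',fproj(d,lev(.054+l,f)+.014*n).round(),fproj(d,lev(.1185,f)))
print(fproj(d,o+ex*.055+[0,0,.05]))
E
```

```text
[(150, 146), (153, 156), (156, 156), (159, 155), (162, 155), (165, 155), (168, 155), (171, 154), (174, 154), (177, 154), (180, 139), (183, 134), (186, 134), (189, 117), (192, 42), (195, 41), (198, 39), (201, 39), (204, 37), (207, 36), (210, 35), (213, 34), (216, 33), (219, 32), (222, 33), (225, 31), (228, 30), (231, 29), (234, 30), (237, 29), (240, 28), (243, 28), (246, 29), (249, 28), (252, 29), (255, 27), (258, 30), (261, 29), (264, 28), (267, 30), (270, 29), (273, 29), (276, 30), (279, 124), (282, 130), (285, 130), (288, 130), (291, 130), (294, 131), (297, 130), (300, 130), (303, 131), (306, 130), (309, 130), (312, 131), (315, 130), (318, 130), (321, 130), (324, 130), (327, 130), (330, 130), (333, 130), (336, 106), (339, 116), (342, 123), (345, 129), (348, 134), (351, 140), (354, 35), (357, 33), (360, 35), (363, 35), (366, 34), (369, 34)]
0.53 0 stem start [290. 272.] inner rim [289. 183.] [289.95336478 341.53663536]
0.53 0.004 stem start [290. 282.] inner rim [289. 189.] [289.95336478 341.53663536]
0.53 0.008 stem start [290. 291.] inner rim [289. 195.] [289.95336478 341.53663536]
0.62 0 stem start [289. 285.] inner rim [289. 193.] [289.66736854 350.48354188]
0.62 0.004 stem start [290. 294.] inner rim [289. 200.] [289.66736854 350.48354188]
0.62 0.008 stem start [290. 304.] inner rim [289. 207.] [289.66736854 350.48354188]
[288.30613358 185.40578815]
```

>>> hand_motion(
  plan=[
    {"jaw": 0.75},
    {"trans": [0,0,-0.02],"jaw": 0.75},
    {"trans": [0,0,-0.06],"jaw": 0.75},
    {"trans": [0,0,-0.11],"jaw": 0.75},
    {"trans": [0,0,-0.16],"jaw": 0.75},
    {"trans": [0.06,0,-0.18],"jaw": 0.75},
    {"trans": [0.06,0,-0.18],"jaw": 0.75},
  ],
)

```text
time: 22.02
eef_pos: [0.4333, -0.2846, 0.2704]
tcp_rot: [0.205, 0.979, -0.002, 0.002]
contact_force: [-0.5, -0.2, -0.5]
opening: 0.746
finger_force: 0.0
```

```bash
python3 - <<'E'
from ang import *
np.set_printoptions(precision=4,suppress=True)
d=snap('wrist',"w10.png")
for c in ['wrist','scene','top']:
  if c!='wrist':snap(c,c+'10.png')
  for t in ['collar_grip','bottle','dropper','small_flask','timer','acid_bottle']:print(c,t,[(np.array(r['position']),round(r['conf'],2)) for r in ctrl.mark_of(c,t)[:2]])
print('exp collar',lev(.074,.62),lev(.074,.53),lev(.082,.62))
for f in (.53,.62):
  for l in (0,.008):
    n=-ex*np.cos(f)+np.array([0,0,np.sin(f)])
    print(f,l,'stem start',fproj(d,lev(.094+l,f)+.006*n).round(),'inner rim',fproj(d,lev(.054+l,f)+.014*n).round(),'ball',fproj(d,lev(.1185,f)).round())
u,v=fproj(d,lev(.08,.62)).astype(int);u=max(u,150);v=min(max(v,120),300)
a=cv2.imread('pics/w10.png')[v-100:v+100,u-100:u+100];b=cv2.imread('pics/top10.png')[150:280,100:440]
print(u,v)
cv2.imwrite('pics/fin.png',np.hstack([cv2.resize(a,(400,400),interpolation=cv2.INTER_CUBIC),cv2.resize(cv2.imread('pics/scene10.png')[120:320,190:390],(400,400))]))
E
```

```text
wrist collar_grip [(array([ 0.4708, -0.2986,  0.099 ]), 0.69)]
wrist bottle [(array([ 0.2529, -0.3429, -0.0012]), 0.71)]
wrist dropper [(array([ 0.499 , -0.1965,  0.0026]), 0.83)]
wrist small_flask [(array([ 0.3525, -0.3769,  0.0015]), 0.96)]
wrist timer [(array([ 0.4617, -0.4112,  0.0006]), 0.7)]
wrist acid_bottle [(array([ 0.5976, -0.038 , -0.0031]), 0.66), (array([ 0.4646, -0.4122, -0.0006]), 0.22)]
scene collar_grip [(array([ 0.4768, -0.3028,  0.0986]), 0.46)]
scene bottle [(array([0.4671, 0.1959, 0.0448]), 0.71), (array([ 0.2484, -0.3387, -0.0011]), 0.7)]
scene dropper [(array([ 0.5026, -0.1981, -0.0009]), 0.74)]
scene small_flask [(array([ 0.3446, -0.38  , -0.0005]), 0.95)]
scene timer [(array([ 0.4609, -0.4118, -0.0051]), 0.71), (array([ 0.3443, -0.3822, -0.0003]), 0.51)]
scene acid_bottle [(array([ 0.5958, -0.0402,  0.0016]), 0.59), (array([ 0.4107, -0.2769,  0.0019]), 0.49)]
top collar_grip []
top bottle [(array([0.472 , 0.1932, 0.0515]), 0.64), (array([ 0.2484, -0.3415, -0.0023]), 0.57)]
top dropper [(array([ 0.4999, -0.1991, -0.0004]), 0.6)]
top small_flask [(array([ 0.3506, -0.382 , -0.0004]), 0.47), (array([ 0.5008, -0.2007,  0.0032]), 0.31)]
top timer []
top acid_bottle [(array([ 0.5982, -0.0348, -0.0012]), 0.63)]
exp collar [ 0.4771 -0.3032  0.1002] [ 0.472  -0.301   0.1038] [ 0.4814 -0.3051  0.1067]
0.53 0 stem start [287. 245.] inner rim [287. 209.] ball [287. 269.]
0.53 0.008 stem start [287. 251.] inner rim [287. 214.] ball [287. 269.]
0.62 0 stem start [287. 250.] inner rim [287. 213.] ball [287. 275.]
0.62 0.008 stem start [287. 257.] inner rim [287. 219.] ball [287. 275.]
287 241
```

View pics/fin.png

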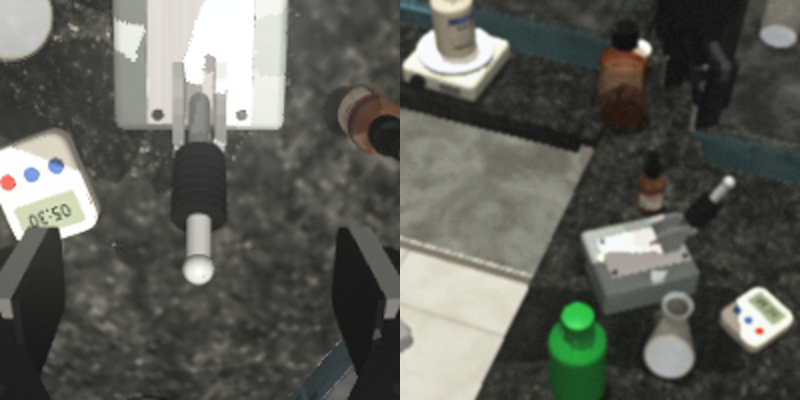

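The left half shows the collar spanning rows 212–248 and the ball at row 275. The fully thrown, collar-home prediction is 213, 250 and 275, so the lever is over and locked. The right half shows the bottle upright on the plate and the bystanders where they were.

```bash
python3 -c "
from plant import ctrl
print(ctrl.sign_off())"
```

```text
the job is handed in; nothing more can be done
None
```

The white bottle stands upright in the middle of the stirrer's plate, and the lever is swung fully over with its collar down. The timer, other glassware and bottles are where they were, and I handed the job in at about 22 s; no verdict came back.

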